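# Ready the desk photo station and set its dimmer wheel

### The job

Get the little photo station ready: first take the pink pencil holder out of the bay at the end of the roller lane and stand it upright and wholly on the cork coaster, setting it down rather than dropping it; then push the carton along the rollers, without lifting it, until it is fully home against the light panel at the back of the bay; last, roll the ribbed thumbwheel of the lamp dimmer, click by click, until its white pointer rests at the green mark. Keep clear of the drawer unit and of the microphone boom that hangs over the front of the thumbwheel, and leave the bottle and the headphone stand where they are.

Things in the scene. Friction and masses are not known exactly. Their poses are not given: they have to be found in the camera images.
- lane: photo station, fixed: straight lane 116 mm wide, 372 mm long along its y. Origin: centre of its underside; +y runs to the bay. Nine free rollers (across, tops 39 mm above the desk) from y = -173 to +35 mm, then the white bay floor (top 38 mm) from +46 to +175 mm. Side rails 8 mm thick, 100 mm apart inside, 52 mm high by the rollers, 70 mm by the bay. Open above and at the -y end
- bay_back (a point): middle of the foot of the light panel that closes the bay, on the panel's face, at bay floor height: lane y = +175 mm, 38 mm above the desk. The panel is 112 mm high, 12 mm thick. Same axes as the lane
- carton: closed cardboard box, 90 (x) by 120 (y) by 85 mm high, 0.2 to 0.45 kg, on the rollers, its y along the lane's y (within 3 degrees), its centre 75 to 115 mm on the -y side of the lane's origin. Origin: centre of its underside; fully home it is at +115 mm along the lane's y. It rolls easily; on the bay floor it slides
- holder: pink ceramic pencil holder, an open round cup 60 mm across, 105 mm high, with three short pencils fixed in it up to 15 mm above the rim; 0.24 to 0.4 kg. It starts upright on the bay floor. Origin: centre of its underside, z up through it
- coaster: round cork coaster, 104 mm across, 6 mm thick, fixed to the desk. Origin: centre of its underside
- dimmer: lamp dimmer, fixed grey housing 42 mm high. Origin: on the desk, on the thumbwheel's upright axis; -x is its front, turned roughly to the robot. Housing x = -40 to +72, y = -66 to +66 mm. A black collar (radius 64 to 72 mm, 68 mm high) fences the wheel except within 65 degrees of -x; a clear sheet (70.5 to 73.5 mm high) covers it from x = -33 mm back: only the front rim can be reached
- wheel_center (a point): centre of the thumbwheel's top face, on its axis, 64 mm above the desk; same axes as the dimmer. The wheel is a level black disc, radius 51 mm, 44 to 64 mm above the desk, with eight full-height ribs 5 mm wide that stand out to radius 61 mm, at 22.5 + 45 k degrees from the white pointer on its top
- green_mark (a point): the green mark on top of the collar, 68 mm from the wheel's axis in the dimmer's +x direction, 68 mm above the desk. White dots along the collar stand one click (18 degrees) apart
- wheel (a joint): thumbwheel angle (rad): pointer direction minus the dimmer's +x, counter-clockwise from above positive; 0 = at the green mark; stops at -2.2 and +0.94. As it grows the front rim moves to the dimmer's -y. A spring ball holds it at multiples of 0.314 (one click); about 2 N at the rim turns it; let go between clicks it falls into the nearer. Starts 3 to 6 clicks below 0
- mic_boom: microphone boom, fixed. Origin and axes as the dimmer's (turned within 5 degrees). A black bar 24 mm thick runs along y at x = -65 mm, 185 mm above the desk (centre), from a post at y = -185 mm (radius 8, foot radius 32, 12 mm high) to the shock mount. It hangs over the wheel's open front rim, so a gripper pointing straight down cannot get there
- shock_mount (a point): centre of the black shock-mount ring at the boom's end: x = -65, y = +80, 185 mm above the desk in the boom's axes. Ring radius 45 mm, in the y-z plane, 10 mm thick; top at 230 mm. The microphone in it is 43 mm thick, from x = -80 to 0 mm
- bottle: blue bottle, 48 mm across, 130 mm high, loose. Origin: centre of its underside
- hook_stand: aluminium headphone stand, loose: round foot 90 mm across, thin post, hook arm 66 mm to its -x, 188 mm high. Origin: centre of its underside
- drawers: grey drawer unit, fixed, 120 (x) by 160 (y) by 120 mm high, push-latch fronts without handles. Origin: centre of its underside
Not all that is in view belongs to the job. What is shaped like the carton but red is not meant. Leave any turquoise look-alike of the holder alone.

How it is judged:
On the way, in this order (a step that is already met when the one before it is completed fails the run):
1. the pencil holder stands upright on the coaster, let go (horizontal distance between holder and coaster below 0.022 m and z of holder in the frame of coaster between 0.002 and 0.012 m and angle between holder's own z axis and vertical below 0.08 rad and linear speed of holder below 0.03 m/s and contact force between the fingers and holder below 0.05 N), for 0.2 s.
2. the carton is home against the back of the bay (y of carton in the frame of lane above 0.108 m and x of carton in the frame of lane between -0.012 and 0.012 m and z of carton in the frame of lane between 0.034 and 0.043 m and angle between carton's own z axis and vertical below 0.06 rad and linear speed of carton below 0.03 m/s), for 0.2 s.
3. the thumbwheel's pointer is at the green mark (value of joint wheel between -0.08 and 0.08 rad and velocity of joint wheel between -0.1 and 0.1 rad/s), for 0.2 s.
At the end, for the whole second after the job is handed in: The pencil holder stands upright on the coaster, its centre within 22 mm of the coaster's; the carton stands flat in the bay within 7 mm of the light panel; the thumbwheel rests within 0.08 rad (a quarter click) of the green mark; everything is at rest and let go (all of step 1 and all of step 2 and all of step 3); the robot touches nothing.
It fails at once if the pencil holder is dropped or thrown (moves faster than 0.45 m/s untouched by the fingers) (linear speed of holder above 0.45 m/s and contact force between the fingers and holder below 0.01 N).
It fails at once if the pencil holder is tipped over (angle between holder's own z axis and vertical above 0.6 rad).
It fails at once if the carton is lifted off the lane (z of carton in the frame of lane above 0.055 m).
It fails at once if the microphone boom or the drawer unit is touched with more than 2 N (contact force between any of the fingers, the arm and mic_boom above 2 N or contact force between any of the fingers, the arm and drawers above 2 N).
It fails at once if the bottle or the headphone stand is shifted by more than 20 mm (distance of any of bottle, hook_stand from where it was at the start of the episode above 0.02 m).
It also fails if it takes over 72 s, if anything falls off the work surface, if the arm or the gripper's body presses on something with over 40 N, if the wrist force passes 120 N, or if a joint passes its speed limit or range.

### The arm

A 6-joint arm with a two-finger parallel gripper is mounted at the origin on the work surface. World frame = base frame: x ahead of the robot, y to its left, z up, the work surface at z = 0. Lengths are in m, angles in rad, forces in N, time in s.
With the tool pointing down it reaches from about 0.3 to 0.75 m from the base axis. Payload 8.5 kg.
Tool frame: the origin (TCP) lies at the very end of the fingers, on their centre line; the grasp point (between the pads) lies 19 mm behind it (grip_depth is the distance from the TCP to the grasp point, in m); x points along the fingers, y is the direction in which the jaws open and shut, and the axes are right-handed (so a half turn about x gives the same grasp; the last joint's range is limited). The gripper opens to 85 mm and grips with 20 to 120 N. Pads are 22 mm wide; open, the fingers measure 114 mm over their backs; the gripper's body (76 mm by 85 mm) begins 54 mm behind the grasp point. The pads swing forward as they close: fully open they stand 13 mm farther back than shut.
Start: joints at [-1.561, 0.381, 1.297, -0, 1.464, -0.215], TCP at [0.123, -0.536, 0.231] pointing down, gripper open.
Joint ranges: [-3.11, 3.11], [-0.89, 2.33], [0.22, 2.48], [-1.42, 4.56], [0.17, 2.85], [-2.88, 2.88]. Speed limits (rad/s): [2.39, 2.39, 3.14, 3.14, 3.14, 3.14].

### API

Orientations are given as a rotation vector (axis times angle).
In Python, from rig import * gives the robot as it stands. The module is installed in compiled form; this text tells all that it offers. Calls block until the motion is done:
- reach(position, orientation): joint-space move of the TCP to a pose.
- servo_line(position, frame=None, v=0.15, stop_force=None): straight line of the TCP; frame=None keeps the orientation; v is the mean speed in m/s. With stop_force (N) it stops when the force on the tool has changed by that much, and returns True; else False.
- set_joints(angles): joint-space move.
- command_gripper(opening): finger opening in m; the grip force is fixed at half the most; returns when the fingers have stopped.
- hold(seconds).
- solve_ik(position, orientation): joint angles nearest the present ones, or None.
- camera(name): name is "scene" or "side" or "wrist"; returns a dict with "pixels" (480x640x3 uint8, red, green, blue), "mtx" (3x3 intrinsics, pixels), "k1" (the pictures are not rectified: a ray, as slopes to the right and down, at radius r is drawn at 1 + k1 r^2 times it, then the intrinsics apply), "R" (3x3) and "t" (3): a world point X has camera coordinates R X + t. Camera axes: x right, y down, z forward; pixel columns grow to the right and rows downward; lengths in m; the calibration is good to about 2 mm. A picture is of the moment at which its call begins. There is no depth.
A pose or a line that the arm cannot do raises MotionError and nothing moves.
- sign_off(): hands the job in, once; it reports no verdict.
Readings, each from a call of its own:
- current_clock(): time.
- current_q(): joint angles.
- current_qd(): joint speeds.
- current_joint_torque(): joint torques, N m.
- current_position(): TCP position.
- current_tcp_rot(): TCP orientation.
- current_ft_force(): force on the tool from outside, world axes, zero at the start.
- current_ft_torque(): the same for the moment, N m.
- current_grip_width(): finger opening in m.
Only numpy, scipy, OpenCV 4.12 (cv2) and the standard library are available. Lean on these libraries where they do the work, as an engineer would, in place of code of your own. Each camera call takes 0.05 s, during which the arm holds its last target.

## Working session

There is one attempt and no reset: what is moved stays moved. The work goes in short steps, each a Python script; the robot and the scene stay as the last script left them, time stands still between calls to the robot, and variables do not carry over. Pictures are saved under pics/ and viewed, and the job is handed in when it is done.

```bash
mkdir -p pics; ls
python3 - <<'E'
from rig import *
import cv2,numpy as np
for n in ("scene","side","wrist"):
    c=camera(n); cv2.imwrite(f"pics/{n}0.png",c["pixels"][:,:,::-1])
    print(n,np.round(c["mtx"],1).tolist(),c["k1"],np.round(c["R"],3).tolist(),np.round(c["t"],3).tolist(), np.round(-np.array(c["R"]).T@np.array(c["t"]),3))
print(current_clock(),current_tcp_rot(),current_grip_width())
E
```

```text
pics
scene [[576.8, 0.0, 320.9], [0.0, 576.8, 243.7], [0.0, 0.0, 1.0]] 0.0509032783380973 [[0.428, 0.904, -0.013], [0.75, -0.364, -0.552], [-0.504, 0.227, -0.833]] [-0.245, -0.369, 1.855] [ 1.317 -0.333  1.339]
side [[442.4, 0.0, 320.0], [0.0, 442.4, 227.0], [0.0, 0.0, 1.0]] 0.03855390207436733 [[-0.8, -0.6, 0.003], [-0.335, 0.443, -0.832], [0.498, -0.666, -0.555]] [0.421, 0.308, 0.77] [0.056 0.629 0.683]
wrist [[401.8, 0.0, 324.5], [0.0, 401.8, 236.1], [0.0, 0.0, 1.0]] -0.09229908445836363 [[0.222, -0.975, -0.001], [-0.933, -0.213, 0.289], [-0.282, -0.063, -0.957]] [-0.55, -0.037, 0.38] [ 0.195 -0.52   0.374]
0.15 [ 2.10305524  0.23853453 -2.10283559] 0.08513790886527613
```

View pics/scene0.png

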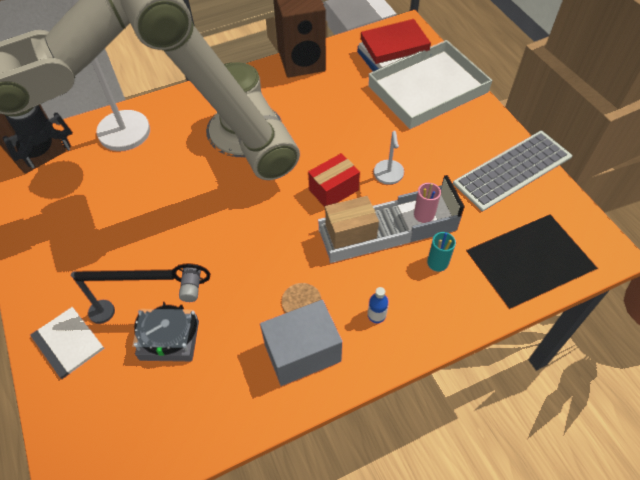

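View pics/side0.png

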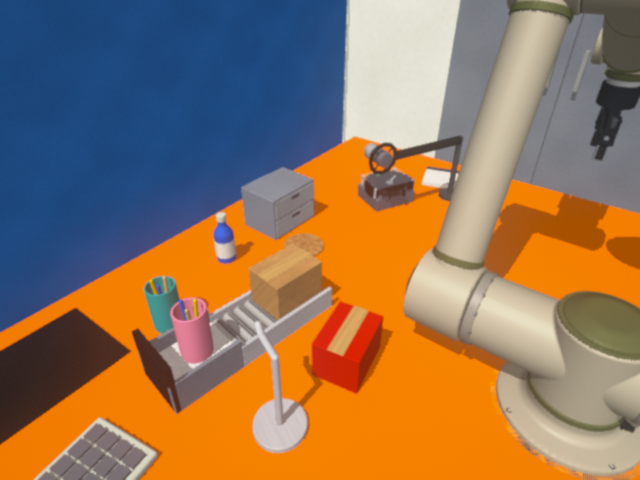

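View pics/wrist0.png

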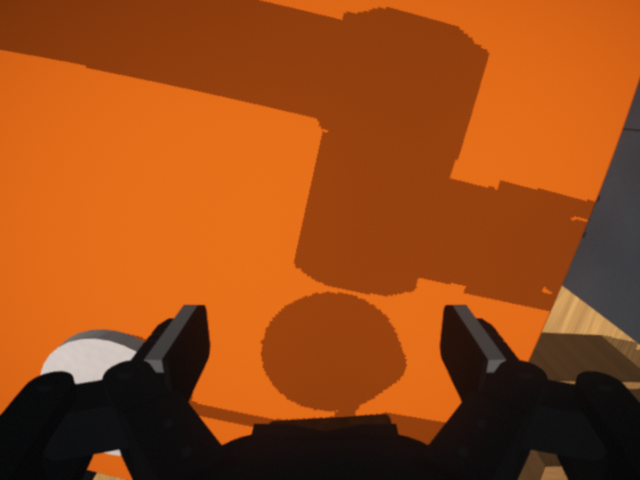

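The scene view shows the pink holder at (427,204) in the bay, with the turquoise look-alike at (441,252). The cardboard carton is at (350,222) and the red look-alike at (334,180). The coaster is at (301,299), the dimmer at (166,330), the drawers at (302,342), the bottle at (378,306) and the hook stand at (389,172). By the description I choose the pink cup and the brown box, and I'll check both in a close crop.

```bash
cat > h.py <<'E'
import numpy as np,cv2
from scipy.optimize import least_squares
def ray(c,uv):
    uv=np.atleast_2d(np.asarray(uv,float)); K=np.array(c["mtx"]);k=c["k1"]
    d=np.c_[(uv[:,0]-K[0,2])/K[0,0],(uv[:,1]-K[1,2])/K[1,1]]
    u=d.copy()
    for _ in range(20): u=d/(1+k*(u**2).sum(1))[:,None]
    R=np.array(c["R"]);t=np.array(c["t"])
    return -R.T@t, np.c_[u,np.ones(len(u))]@R
def onplane(c,uv,z):
    o,d=ray(c,uv); return (o+d*((z-o[2])/d[:,2])[:,None])
def proj(c,X):
    X=np.atleast_2d(X);p=X@np.array(c["R"]).T+np.array(c["t"]);s=p[:,:2]/p[:,2:]
    s=s*(1+c["k1"]*(s**2).sum(1))[:,None];K=np.array(c["mtx"])
    return s*[K[0,0],K[1,1]]+K[:2,2]
def tri(c1,p1,c2,p2):
    A=[];b=[]
    for c,p in((c1,p1),(c2,p2)):
        o,d=ray(c,p);d=d[0]/np.linalg.norm(d[0]);P=np.eye(3)-np.outer(d,d);A.append(P);b.append(P@o)
    X=np.linalg.lstsq(np.vstack(A),np.hstack(b),rcond=None)[0]
    return X,[np.linalg.norm(Pm@X-bb) for Pm,bb in zip(A,b)]
def mask(c,lo,hi):
    return cv2.inRange(cv2.cvtColor(c["pixels"],cv2.COLOR_RGB2HSV),np.array(lo),np.array(hi))
def zoom(c,x0,y0,x1,y1,f,name):
    im=c["pixels"][y0:y1,x0:x1,::-1]; cv2.imwrite(name,cv2.resize(im,None,fx=f,fy=f,interpolation=cv2.INTER_CUBIC))
E
python3 - <<'E'
from rig import *
from h import *
s=camera("scene");d=camera("side")
zoom(s,300,140,480,280,4,"pics/s1.png");zoom(s,60,255,220,375,5,"pics/s2.png");zoom(d,120,210,340,410,3,"pics/d1.png")
import pickle;pickle.dump((s,d),open("v0.pkl","wb"))
E
```

```text
(no output)
```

View pics/s1.png

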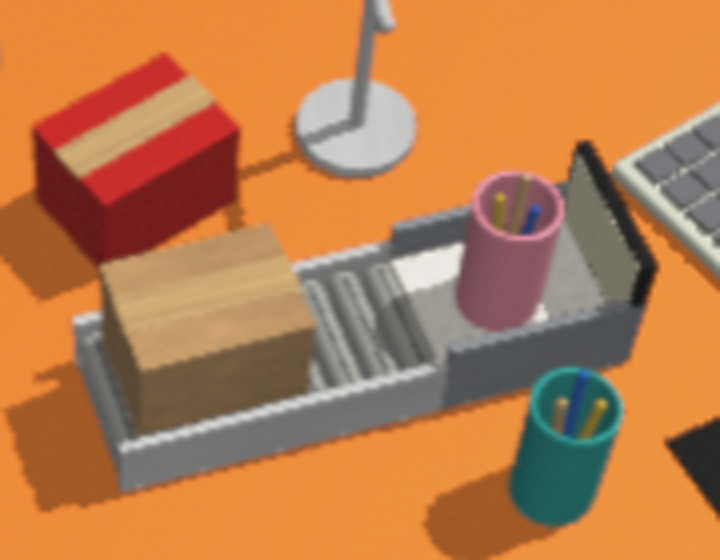

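View pics/s2.png

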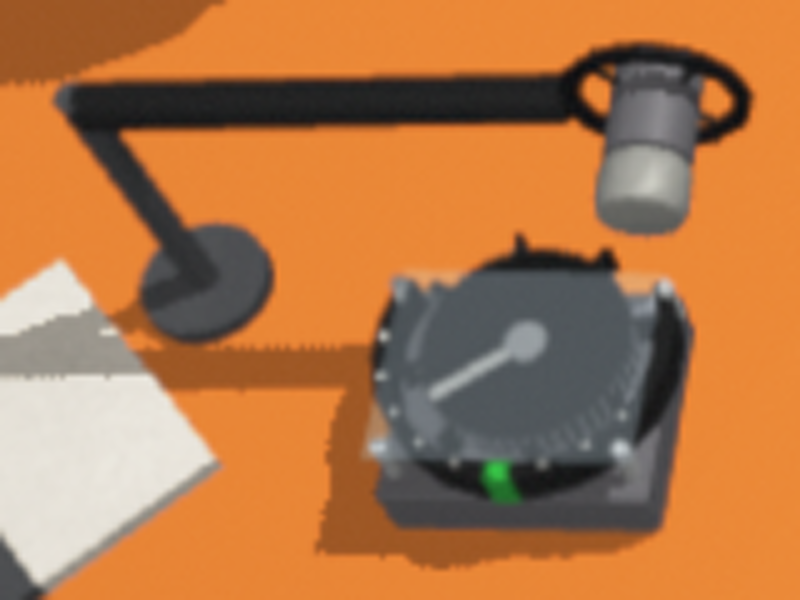

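View pics/d1.png

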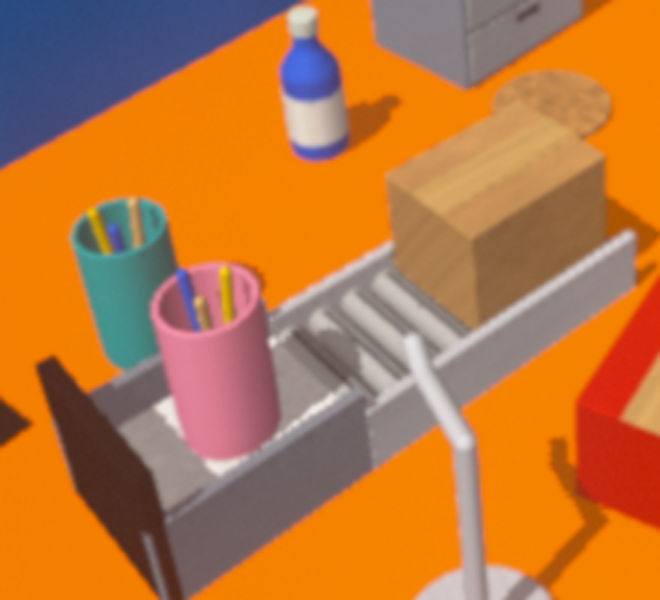

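The crops confirm the choice: the pink cup stands in the bay at scene (427,204), and the brown carton sits on the rollers at (350,222). Next I measure all the poses.

Run:
```python
import pickle
from h import *
np.set_printoptions(precision=4,suppress=True)
s,d=pickle.load(open("v0.pkl","rb"))
S=lambda x,y:(300+x/4,140+y/4); D=lambda x,y:(120+x/3,210+y/3); W=lambda x,y:(60+x/5,255+y/5)
print("holder rim s",onplane(s,S(517,205),.143)," d",onplane(d,D(208,300),.143), tri(s,S(517,205),d,D(208,300)))
print("panel top corners s",onplane(s,[S(583,146),S(653,262)],.150)," rail -y ends",onplane(s,[S(76,322),S(120,447)],.052))
print("side: panel top",onplane(d,[D(42,362),D(160,515)],.150),"rail +x? end",onplane(d,[D(632,235)],.052))
print("carton top s",onplane(s,[S(102,268),S(262,228),S(312,325),S(140,370)],.124))
print("carton top d",onplane(d,[D(388,178),D(475,238),D(605,157),D(522,105)],.124))
# coaster
for n,c,(x0,y0,x1,y1) in(("s",s,(275,275,330,325)),("d",d,(275,225,330,262))):
    hsv=cv2.cvtColor(c["pixels"],cv2.COLOR_RGB2HSV)[y0:y1,x0:x1]
    m=((hsv[...,1]<205)&(hsv[...,1]>90)&(hsv[...,0]<20)&(hsv[...,2]>90)).astype(np.uint8)
    m=cv2.morphologyEx(m,cv2.MORPH_CLOSE,np.ones((3,3)))
    vv,uu=np.nonzero(m); P=onplane(c,np.c_[uu+x0,vv+y0],.006)
    print(n,len(P),"min",P.min(0),"max",P.max(0), "minus", "hull circle",cv2.minEnclosingCircle(P[:,:2].astype(np.float32)))
    cv2.imwrite(f"pics/m_{n}.png",cv2.resize(np.hstack([m*255,c["pixels"][y0:y1,x0:x1,1]]),None,fx=6,fy=6,interpolation=0))
# dimmer
print("hub",onplane(s,W(526,341),.064),"tip",onplane(s,W(433,395),.064),"green",onplane(s,W(496,471),.068))
print("post foot",onplane(s,W(207,283),.012),"ring",onplane(s,W(655,93),.185),"sheet corners",onplane(s,[W(400,283),W(665,288),W(621,449),W(379,449)],.073))
print("drawers etc: bottle",onplane(s,(377,318),0.0),"stand foot",onplane(s,S(355,125),.006))
```

```text
holder rim s [[0.5685 0.3198 0.143 ]]  d [[0.5653 0.3205 0.143 ]] (array([0.5672, 0.3201, 0.1414]), [np.float64(0.000668777093314509), np.float64(0.0006687770933139316)])
panel top corners s [[0.5491 0.3812 0.15  ]
 [0.6511 0.3695 0.15  ]]  rail -y ends [[0.4673 0.045  0.052 ]
 [0.5724 0.0277 0.052 ]]
side: panel top [[0.592  0.4068 0.15  ]
 [0.4632 0.4303 0.15  ]] rail +x? end [[0.4632 0.0466 0.052 ]]
carton top s [[0.4826 0.058  0.124 ]
 [0.4992 0.1683 0.124 ]
 [0.5837 0.1602 0.124 ]
 [0.5669 0.0445 0.124 ]]
carton top d [[0.5787 0.1647 0.124 ]
 [0.4935 0.1745 0.124 ]
 [0.4773 0.0602 0.124 ]
 [0.5604 0.0481 0.124 ]]
s 1818 min [ 0.5481 -0.1714  0.006 ] max [0.7153 0.0059 0.006 ] minus hull circle ((0.6316995620727539, -0.08438282459974289), 0.09270727634429932)
d 1141 min [ 0.5707 -0.1556  0.006 ] max [0.7242 0.0052 0.006 ] minus hull circle ((0.6588680148124695, -0.08568014204502106), 0.0910646989941597)
hub [[ 0.5903 -0.4259  0.064 ]] tip [[ 0.5984 -0.4742  0.064 ]] green [[ 0.6516 -0.4578  0.068 ]]
post foot [[ 0.4579 -0.5662  0.012 ]] ring [[ 0.5628 -0.3264  0.185 ]] sheet corners [[ 0.5384 -0.4713  0.073 ]
 [ 0.5975 -0.3561  0.073 ]
 [ 0.6692 -0.4013  0.073 ]
 [ 0.6193 -0.5036  0.073 ]]
drawers etc: bottle [[0.776  0.0625 0.    ]] stand foot [[0.3635 0.3256 0.006 ]]
```

Run:
```python
import cv2,numpy as np
a=cv2.imread("pics/m_s.png");b=cv2.imread("pics/m_d.png")
w=max(a.shape[1],b.shape[1]);p=lambda i:cv2.copyMakeBorder(i,0,0,0,w-i.shape[1],0)
cv2.imwrite("pics/m.png",np.vstack([p(a),p(b)]))
import pickle
from h import *
s,d=pickle.load(open("v0.pkl","rb"));zoom(s,250,260,410,390,5,"pics/s3.png");zoom(d,340,130,480,220,5,"pics/d2.png")
```

```text
(no output)
```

View pics/m.png

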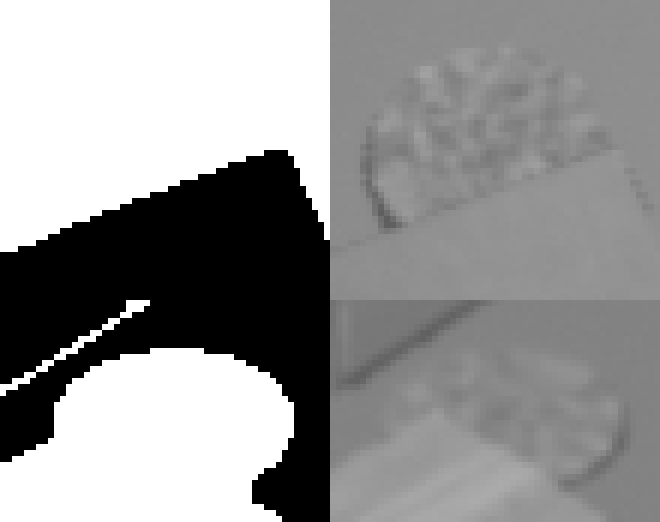

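View pics/s3.png

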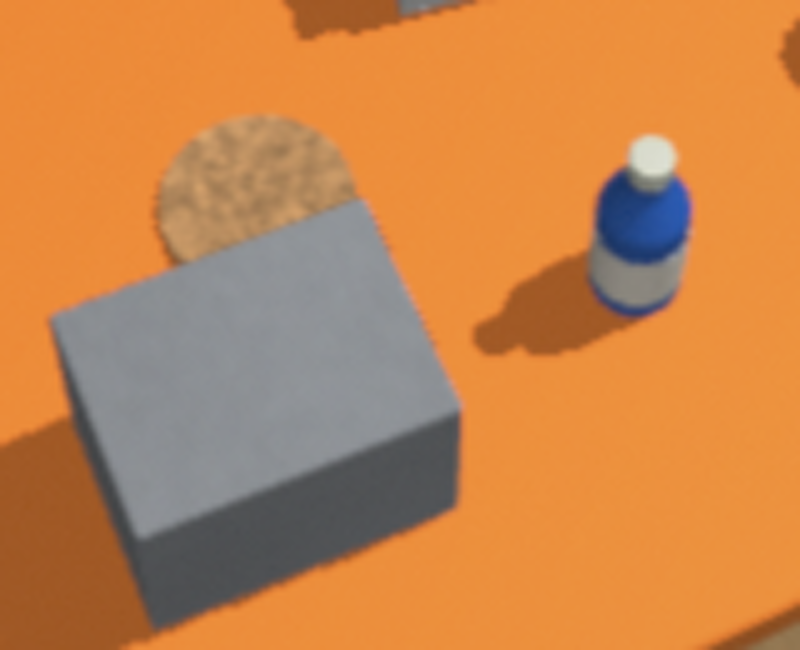

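View pics/d2.png

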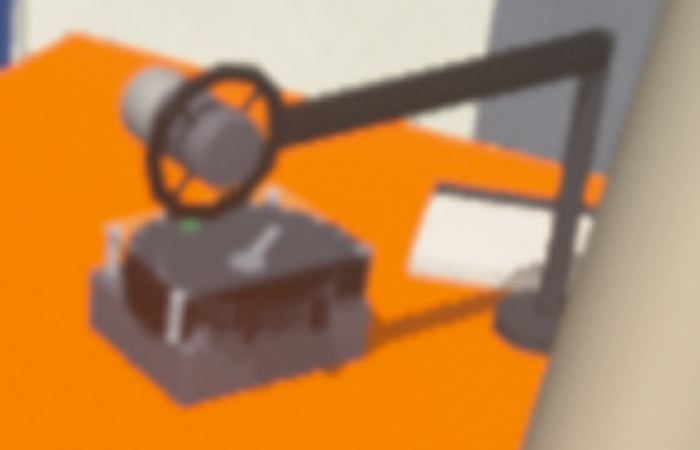

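Run:
```python
import pickle
from h import *
s,d=pickle.load(open("v0.pkl","rb"));zoom(d,125,320,225,420,6,"pics/d3.png");zoom(s,400,175,480,245,8,"pics/s4.png")
```

```text
(no output)
```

View pics/d3.png

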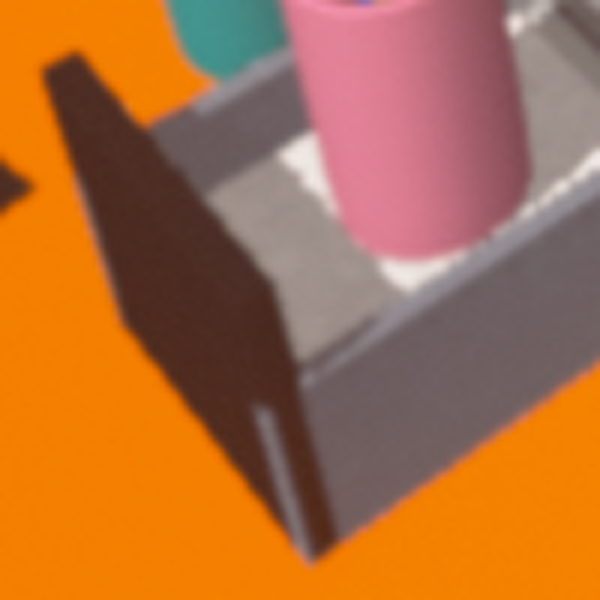

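View pics/s4.png

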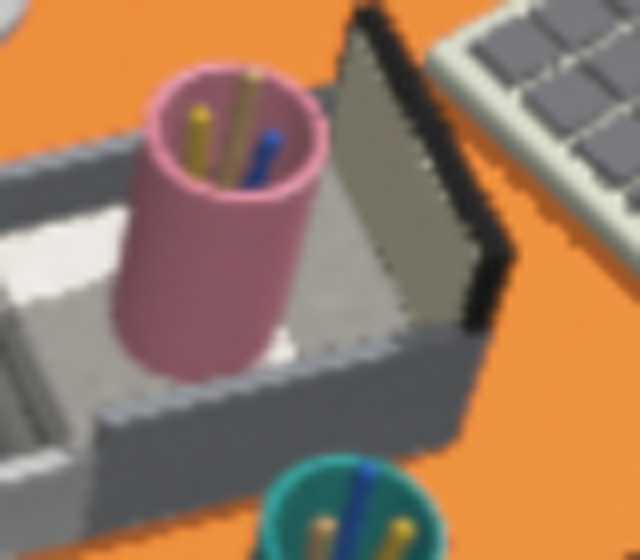

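Run:
```python
import pickle
from h import *
np.set_printoptions(precision=4,suppress=True)
s,d=pickle.load(open("v0.pkl","rb"))
S=lambda x,y:(300+x/4,140+y/4); D=lambda x,y:(120+x/3,210+y/3); W=lambda x,y:(60+x/5,255+y/5)
S4=lambda x,y:(400+x/8,175+y/8)
D3=lambda x,y:(125+x/6,320+y/6)
D2=lambda x,y:(340+x/5,130+y/5)
for n,a,b in(("panel +x back top",S4(510,250),D3(45,70)),("panel +x front top",S4(478,252),D3(80,55)),("panel -x top",S4(360,10),D3(275,285)),
 ("rail -x end top",S(76,322),D(632,235)),
 ("cA",S(102,268),D(605,157)),("cB",S(262,228),D(475,238)),("cC",S(312,325),D(388,178)),("cD",S(140,370),D(522,105)),
 ("hub",W(526,341),D2(250,262)),("green",W(496,471),D2(189,225)),("ring",W(655,93),D2(213,140)),("boompost top",W(68,97),D2(603,42))):
  X,r=tri(s,a,d,b);print(n,X,np.round(r[0],4))
# rail edges lines s: near(+x) rail top outer edge points, desk foot edges
print(onplane(s,[S(122,487),S(440,415)],0),onplane(s,[S(440,372),S(120,447)],.052))
# coaster visible edge points s3 crop 5x off 250,260 ; m crop
T=lambda x,y:(250+x/5,260+y/5)
E=np.array([T(157,215),T(160,190),T(172,160),T(200,132),T(230,118),T(258,114),T(300,122),T(330,142),T(348,172)])
E2=np.array([(275+(x-330)/6,225+(y-300)/6) for x,y in((620,400),(610,380),(585,362),(540,350),(500,348),(450,356),(415,372),(625,430),(610,460),(590,478))])
for n,c,e in(("s",s,E),("d",d,E2)):
  P=onplane(c,e,.006)[:,:2]
  r=least_squares(lambda p:np.hypot(*(P-p[:2]).T)-.052,P.mean(0));print(n,r.x,r.fun)
```

```text
panel +x back top [0.6317 0.3929 0.1104] 0.0002
panel +x front top [0.6282 0.3834 0.1107] 0.0007
panel -x top [0.5202 0.4024 0.1094] 0.002
rail -x end top [0.4651 0.0452 0.0497] 0.0008
cA [0.4799 0.0583 0.1212] 0.001
cB [0.4966 0.1705 0.1196] 0.0006
cC [0.5818 0.1617 0.1206] 0.0002
cD [0.564  0.0451 0.1204] 0.0008
hub [ 0.5892 -0.4268  0.0642] 0.0013
green [ 0.6472 -0.4584  0.0588] 0.0005
ring [ 0.5652 -0.326   0.1877] 0.0007
boompost top [ 0.4515 -0.5688  0.1903] 0.0009
[[0.5721 0.0293 0.    ]
 [0.6153 0.2535 0.    ]] [[0.6124 0.2483 0.052 ]
 [0.5724 0.0277 0.052 ]]
s [ 0.6485 -0.0923] [ 0.0001 -0.0009 -0.0005 -0.0001  0.0004  0.0005  0.0003 -0.0001 -0.0014]
d [ 0.6462 -0.0934] [-0.002   0.0001  0.0011  0.0005  0.0007  0.0017  0.0021 -0.0006  0.0019
  0.0043]
```

```bash
cat >> h.py <<'E'
from scipy.spatial.transform import Rotation as Ro
def down(a):  # jaws along angle a
    x=np.array([0,0,-1.]);y=np.array([np.cos(a),np.sin(a),0]);return Ro.from_matrix(np.c_[x,y,np.cross(x,y)]).as_rotvec()
E
python3 - <<'E'
import pickle
from h import *
from rig import *
np.set_printoptions(precision=4,suppress=True)
s,d=pickle.load(open("v0.pkl","rb"))
T=lambda x,y:(250+x/5,260+y/5)
print("drawers top",onplane(s,[T(52,318),T(360,200),T(460,408),T(140,540)],.12))
# wrist cam in tool frame
w=camera("wrist");R=Ro.from_rotvec(current_tcp_rot()).as_matrix()
print("cam in tool",R.T@(-np.array(w["R"]).T@np.array(w["t"])-np.array(current_position())))
print("tool y,z",R[:,1],R[:,2])
lane=np.radians(-9)
for a in (lane,lane+np.pi,lane+np.pi/2,lane-np.pi/2):
  for p in ([.567,.32,.25],[.567,.32,.095],[.648,-.093,.25],[.648,-.093,.063]):
    print(np.degrees(a),p,solve_ik(p,down(a)))
E
```

```text
drawers top [[ 0.7197 -0.2234  0.12  ]
 [ 0.7262 -0.0681  0.12  ]
 [ 0.8422 -0.0728  0.12  ]
 [ 0.8369 -0.2286  0.12  ]]
cam in tool [-0.1427  0.0008 -0.0742]
tool y,z [ 0.2228 -0.9749 -0.0004] [-0.9749 -0.2228 -0.0001]
-9.0 [0.567, 0.32, 0.25] [0.3323 0.5558 0.9468 0.     1.639  0.4894]
-9.0 [0.567, 0.32, 0.095] [0.3323 0.6698 1.1898 0.     1.282  0.4894]
-9.0 [0.648, -0.093, 0.25] [-0.323   0.5628  0.9342  0.      1.6446 -0.1659]
-9.0 [0.648, -0.093, 0.063] [-0.323   0.7094  1.2117  0.      1.2205 -0.1659]
171.0 [0.567, 0.32, 0.25] [ 0.3323  0.5558  0.9468 -0.      1.639  -2.6522]
171.0 [0.567, 0.32, 0.095] [ 0.3323  0.6698  1.1898 -0.      1.282  -2.6522]
171.0 [0.648, -0.093, 0.25] None
171.0 [0.648, -0.093, 0.063] None
81.0 [0.567, 0.32, 0.25] [ 0.3323  0.5558  0.9468 -0.      1.639  -1.0814]
81.0 [0.567, 0.32, 0.095] [ 0.3323  0.6698  1.1898 -0.      1.282  -1.0814]
81.0 [0.648, -0.093, 0.25] [-0.323   0.5628  0.9342  0.      1.6446 -1.7367]
81.0 [0.648, -0.093, 0.063] [-0.323   0.7094  1.2117  0.      1.2205 -1.7367]
-99.0 [0.567, 0.32, 0.25] [0.3323 0.5558 0.9468 0.     1.639  2.0602]
-99.0 [0.567, 0.32, 0.095] [0.3323 0.6698 1.1898 0.     1.282  2.0602]
-99.0 [0.648, -0.093, 0.25] [-0.323   0.5628  0.9342  0.      1.6446  1.4049]
-99.0 [0.648, -0.093, 0.063] [-0.323   0.7094  1.2117  0.      1.2205  1.4049]
```

Run:
```python
from h import *
from rig import *
np.set_printoptions(precision=4,suppress=True)
p=current_position(); servo_line([p[0],p[1],.40],v=.3)
reach([.50,.28,.33],down(np.radians(81)))
w=camera("wrist");cv2.imwrite("pics/w1.png",w["pixels"][:,:,::-1]);import pickle;pickle.dump(w,open("w1.pkl","wb"))
print(current_clock(),current_position(),proj(w,[[.567,.32,.143],[.5742,.3929,.112],[.5469,.22,.038]]))
```

```text
4.2167 [0.5003 0.2795 0.33  ] [[382.6536 271.4662]
 [454.0072 254.8651]
 [279.8094 233.3729]]
```

View pics/w1.png

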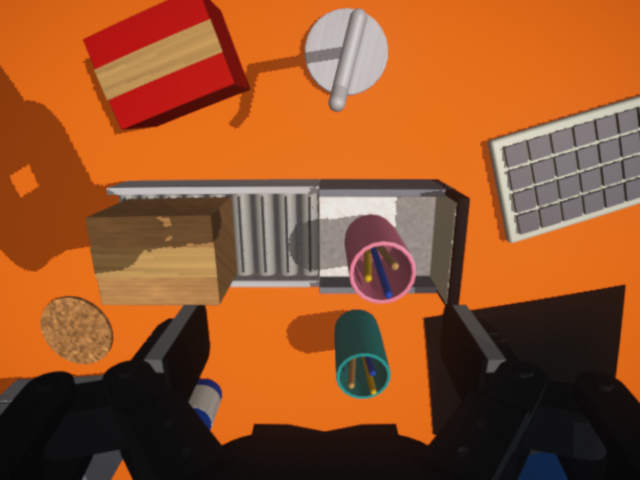

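Run:
```python
from h import *
import pickle
np.set_printoptions(precision=4,suppress=True)
w=pickle.load(open("w1.pkl","rb"))
print("rim",onplane(w,[(382,271)],.143),"teal",onplane(w,[(362,375)],.105))
print("-x rail top outer",onplane(w,[(107,188),(317,181)],.052),onplane(w,[(322,181),(438,180)],.07))
print("+x rail inner/outer",onplane(w,[(232,287),(316,286)],.052),onplane(w,[(320,291),(440,293)],.07))
print("panel top",onplane(w,[(467,198),(459,305)],.112), "carton top",onplane(w,[(88,216),(218,216),(219,303),(101,303)],.124))
h=cv2.cvtColor(w["pixels"],cv2.COLOR_RGB2HSV)[290:370,35:118]
m=((h[...,1]<190)&(h[...,1]>60)).astype(np.uint8);m=cv2.morphologyEx(m,cv2.MORPH_OPEN,np.ones((3,3)));cs=max(cv2.findContours(m,0,1)[0],key=cv2.contourArea)[:,0]+[35,290]
P=onplane(w,cs,.006)[:,:2];r=least_squares(lambda p:np.hypot(*(P-p[:2]).T)-p[2],[*P.mean(0),.05],loss="soft_l1",f_scale=.002);print("coaster",r.x,len(P))
c=onplane(w,[(76,330)],.006);print(c)
```

```text
rim [[0.5665 0.3195 0.143 ]] teal [[0.6997 0.2878 0.105 ]]
-x rail top outer [[0.4625 0.045  0.052 ]
 [0.4928 0.2718 0.052 ]] [[0.4908 0.2776 0.07  ]
 [0.508  0.3939 0.07  ]]
+x rail inner/outer [[0.5973 0.1557 0.052 ]
 [0.611  0.2511 0.052 ]] [[0.6097 0.2561 0.07  ]
 [0.6336 0.3866 0.07  ]]
panel top [[0.5204 0.4087 0.112 ]
 [0.6286 0.3948 0.112 ]] carton top [[0.4786 0.0605 0.124 ]
 [0.4985 0.1819 0.124 ]
 [0.5828 0.1623 0.124 ]
 [0.5657 0.044  0.124 ]]
coaster [ 0.6479 -0.091   0.0521] 196
[[ 0.6467 -0.0902  0.006 ]]
```

Run:
```python
from h import *
from rig import *
np.set_printoptions(precision=4,suppress=True)
o=down(np.radians(81.4))
reach([.5668,.3198,.24],o)
print(servo_line([.5668,.3198,.096],v=.12,stop_force=8))
print(current_position(),current_ft_force())
print(command_gripper(.05),current_grip_width(),current_ft_force(),current_position())
w=camera("wrist");s=camera("side");cv2.imwrite("pics/w2.png",np.hstack([w["pixels"],s["pixels"]])[::,::,::-1][::2,::2] if 0 else cv2.resize(np.hstack([w["pixels"],s["pixels"]])[:,:,::-1],(800,300)))
print(current_clock())
```

```text
False
[0.5671 0.3199 0.0968] [-0.5043 -0.0985 -0.0592]
False 0.05751548666507513 [-0.8365  0.3839  3.4891] [0.5671 0.32   0.0967]
6.5833
```

View pics/w2.png

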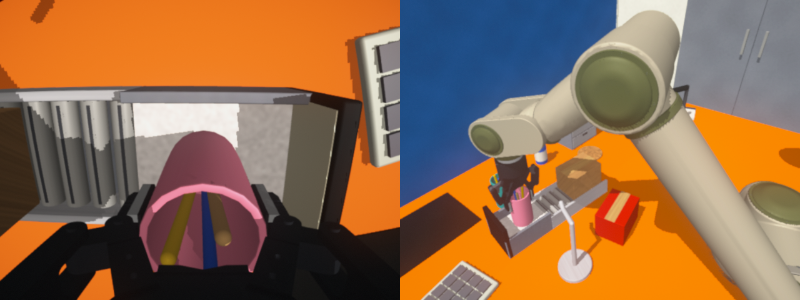

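The left half shows the pads closed around the pink cup just under its rim (wrist view, about (205,200)), clear of both rails and the panel. Now I lift it and carry it to the coaster.

Run:
```python
from h import *
from rig import *
np.set_printoptions(precision=4,suppress=True)
o=down(np.radians(85))
servo_line([.567,.32,.27],v=.15)
reach([.648,-.0915,.27],o)
hold(.2)
print(current_grip_width(),current_ft_force(),current_position())
c=[camera(n) for n in("wrist","scene")]
cv2.imwrite("pics/p3.png",cv2.resize(np.hstack([k["pixels"] for k in c])[:,:,::-1],(800,300)))
print(servo_line([.648,-.0915,.09],v=.12,stop_force=8),current_position(),current_clock())
```

```text
0.05832783166083296 [ 0.1877 -0.1125 -3.6364] [ 0.6481 -0.0905  0.2701]
False [ 0.6483 -0.0916  0.0907] 11.3917
```

View pics/p3.png

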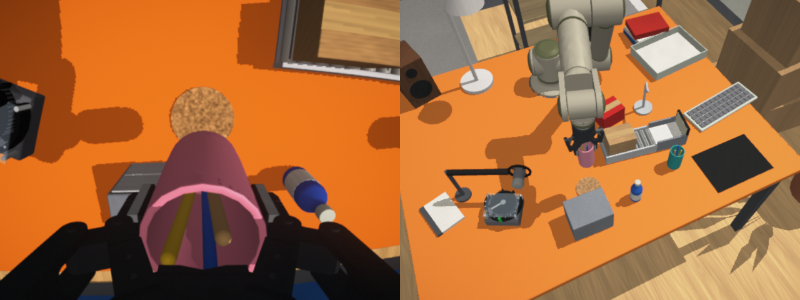

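The holder hangs upright over the coaster, which shows at (202,112) in the wrist half, and the drawers and bottle are clear. Now the slow set-down.

Run:
```python
from h import *
from rig import *
np.set_printoptions(precision=4,suppress=True)
print(servo_line([.648,-.0915,.060],v=.02,stop_force=3),current_position(),current_ft_force())
hold(.2)
print(current_position(),current_ft_force())
c=[camera(n) for n in("wrist","side")]
cv2.imwrite("pics/p4.png",cv2.resize(np.hstack([k["pixels"] for k in c])[:,:,::-1],(800,300)))
print(current_clock())
```

```text
True [ 0.648  -0.0914  0.0647] [-0.5922  0.4704  3.9575]
[ 0.648  -0.0915  0.0647] [-1.0218 -0.4453  5.7845]
12.8417
```

View pics/p4.png

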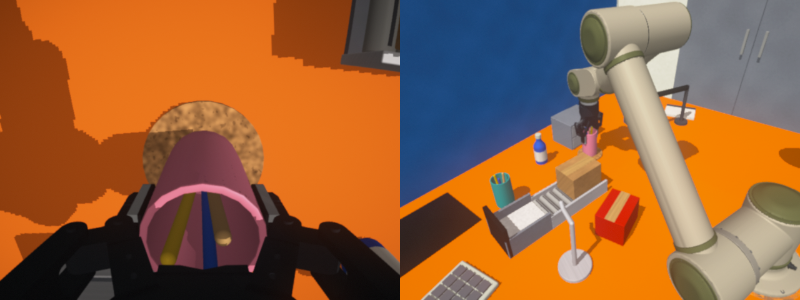

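Run:
```python
from h import *
from rig import *
np.set_printoptions(precision=4,suppress=True)
command_gripper(.085); print(current_grip_width(),current_ft_force()); hold(.1)
servo_line([.648,-.0915,.24],v=.15)
s=camera("scene");d=camera("side");zoom(s,250,180,410,310,5,"pics/s5.png");import pickle;pickle.dump((s,d),open("v1.pkl","wb"))
cv2.imwrite("pics/s5b.png",cv2.resize(np.hstack([s["pixels"],d["pixels"]])[:,:,::-1],(800,300)))
print(current_clock())
```

```text
0.08505324189593548 [-0.4876 -0.8871  0.289 ]
14.7583
```

View pics/s5b.png

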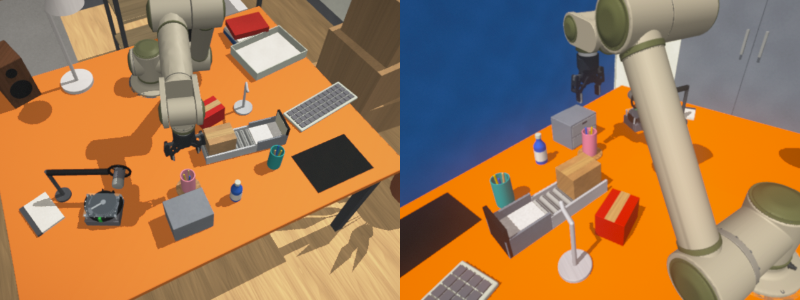

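The holder stands upright on the coaster, at scene-half (188,181) and side-half (589,141). I'll check its position numerically, then push the carton.

Run:
```python
from h import *
from rig import *
import pickle
np.set_printoptions(precision=4,suppress=True)
s,d=pickle.load(open("v1.pkl","rb"))
for c in(s,d):
  m=mask(c,(160,60,60),(179,255,255));n,l,st,ce=cv2.connectedComponentsWithStats(m);i=1+st[1:,4].argmax();x,y,w,h,A=st[i];print(st[i],ce[i], onplane(c,ce[i],.006+.0525))
o=down(np.radians(-8.6)); O=np.array([.5473,.2185]);yd=np.array([.1495,.9888])
P=lambda y,z:[*(O+yd*y),z]
command_gripper(.05)
reach(P(-.225,.24),o); servo_line(P(-.225,.076),v=.15)
print(current_position(),current_ft_force(),current_clock())
w=camera("wrist");cv2.imwrite("pics/w5.png",w["pixels"][:,:,::-1])
```

```text
[289 270  24  39 615] [300.5984 289.7886] [[ 0.6466 -0.091   0.0585]]
[290 203  25  47 841] [302.5624 226.9964] [[ 0.6518 -0.093   0.0585]]
[ 0.5141 -0.0041  0.0767] [-0.0433  0.0502 -0.1411] 17.9583
```

View pics/w5.png

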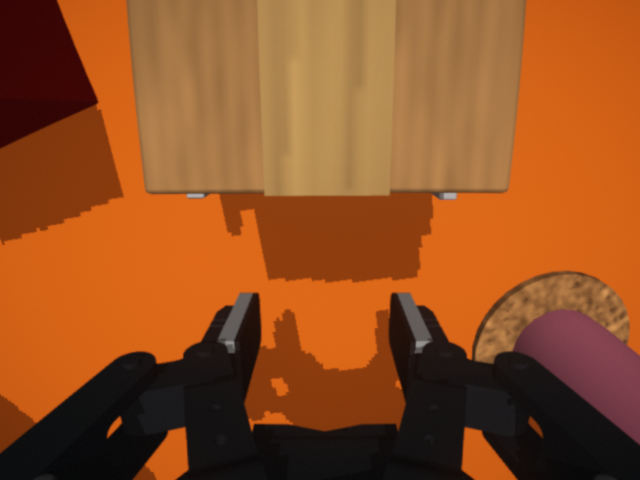

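The holder's centre is within about 4 mm of the coaster's. The wrist view shows both fingers centred behind the carton, at (240,320) and (410,320) with its rear edge at row 192. Pushing.

Run:
```python
from h import *
from rig import *
np.set_printoptions(precision=4,suppress=True)
O=np.array([.5473,.2185]);yd=np.array([.1495,.9888])
P=lambda y,z:[*(O+yd*y),z]
print(servo_line(P(.02,.076),v=.08,stop_force=10),current_position(),current_ft_force())
print(servo_line(P(.060,.076),v=.03,stop_force=8))
p=np.array(current_position());print(p,(p[:2]-O)@yd,current_ft_force(),current_clock())
w=camera("wrist");cv2.imwrite("pics/w6.png",w["pixels"][:,:,::-1])
```

```text
False [0.5503 0.2381 0.076 ] [-0.5475 -0.1031 -0.0983]
True
[0.553  0.2601 0.0753] 0.04195541322979291 [ 0.0489 -2.8858 -0.7144] 22.0333
```

View pics/w6.png

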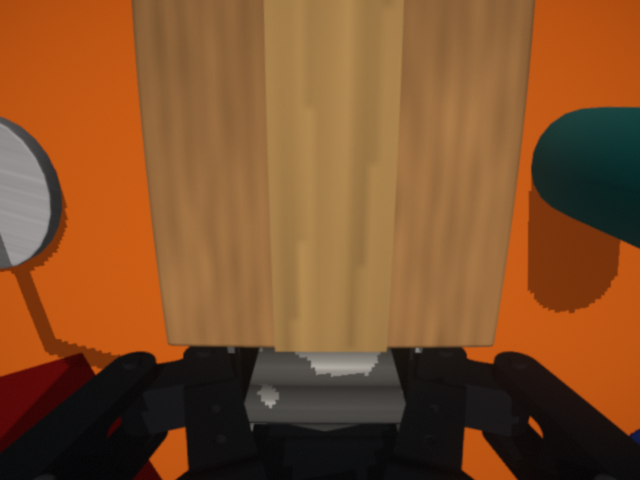

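Run:
```python
from h import *
from rig import *
np.set_printoptions(precision=4,suppress=True)
O=np.array([.5473,.2185]);yd=np.array([.1495,.9888])
P=lambda y,z:[*(O+yd*y),z]
print(servo_line(P(.060,.076),v=.02,stop_force=12))
p=np.array(current_position());print(p,(p[:2]-O)@yd,current_ft_force(),current_clock())
servo_line(P(.0,.078),v=.1); servo_line(P(-.01,.25),v=.2)
s=camera("scene");d=camera("side");w=camera("wrist")
cv2.imwrite("pics/w7.png",w["pixels"][:,:,::-1]);zoom(d,120,240,320,400,4,"pics/d7.png");import pickle;pickle.dump((s,d,w),open("v2.pkl","wb"))
print(current_clock())
```

```text
True
[0.5526 0.2599 0.0746] 0.041684656251678304 [ 0.5567 -2.2926 -0.249 ] 22.4167
24.1417
```

View pics/w7.png

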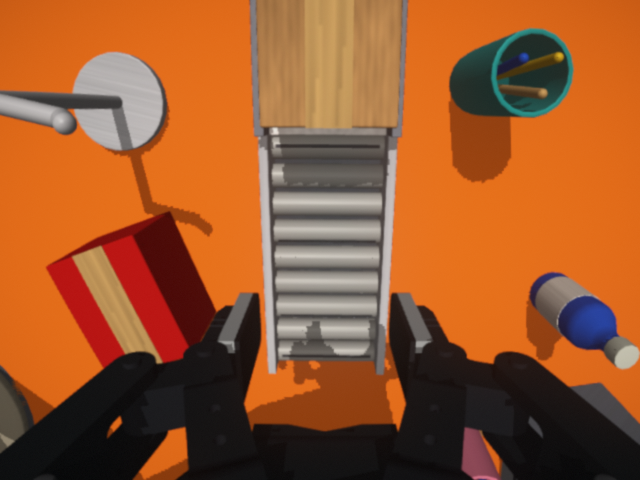

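View pics/d7.png

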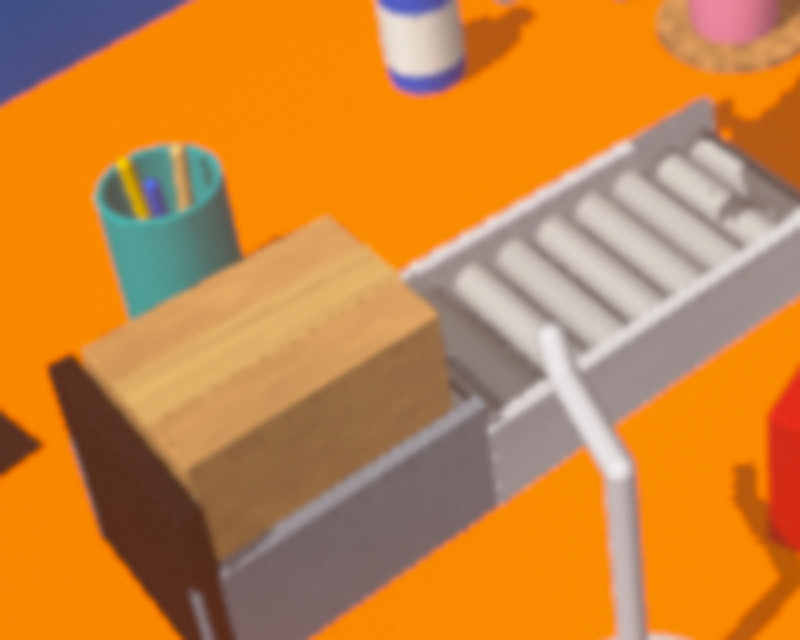

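The side crop shows the carton flush against the panel along (85,350)–(190,480), level between the bay rails. In the second push it did not move at all under 12 N. Next I check its rear edge numerically, then plan the thumbwheel.

```bash
cat >> h.py <<'E'
H=np.array([.5895,-.4263])
def dim(th): # dimmer yaw
    return np.array([np.cos(th),np.sin(th)]),np.array([-np.sin(th),np.cos(th)])
def tilt(az,el,flip=1): # tool x along azimuth az, el below horizontal, jaws horizontal
    x=np.array([np.cos(el)*np.cos(az),np.cos(el)*np.sin(az),-np.sin(el)]);y=flip*np.array([-np.sin(az),np.cos(az),0]);return Ro.from_matrix(np.c_[x,y,np.cross(x,y)]).as_rotvec()
E
python3 - <<'E'
from h import *
from rig import *
import pickle
np.set_printoptions(precision=3,suppress=True)
s,d,w=pickle.load(open("v2.pkl","rb"))
O=np.array([.5473,.2185]);yd=np.array([.1495,.9888])
E=onplane(w,[(258,129),(400,130)],.123);print("rear edge lane y",(E[:,:2]-O)@yd)
th=np.radians(-27);ex,ey=dim(th)
for fl in(1,-1):
 for el in(30,40,50):
  for az in (-27,-35,-15):
   for (r,ph) in((.056,138),(.056,190),(.12,180)):
    p=H+r*(np.cos(np.radians(ph))*ex+np.sin(np.radians(ph))*ey)
    q=solve_ik([*p,.054],tilt(np.radians(az),np.radians(el),fl))
    if ph!=180 or q is None: print(fl,el,az,ph,None if q is None else np.array(q))
E
```

```text
rear edge lane y [0.054 0.053]
1 30 -27 138 [-0.892  0.713  1.884  2.438  0.579  1.968]
1 30 -27 190 [-1.001  0.712  1.893  2.294  0.623  2.03 ]
1 30 -35 138 [-0.826  0.712  1.889  2.766  0.528  1.79 ]
1 30 -35 190 [-0.937  0.709  1.907  2.598  0.566  1.875]
1 30 -15 138 [-0.979  0.722  1.843  2.02   0.684  2.173]
1 30 -15 190 [-1.082  0.723  1.839  1.906  0.735  2.211]
1 40 -27 138 [-0.87   0.656  1.796  1.999  0.333  2.427]
1 40 -27 190 [-0.973  0.653  1.806  1.876  0.397  2.474]
1 40 -35 138 [-0.814  0.655  1.801  2.412  0.234  2.155]
1 40 -35 190 [-0.919  0.649  1.819  2.201  0.292  2.289]
1 40 -15 138 [-0.944  0.667  1.762  1.631  0.505  2.592]
1 40 -15 190 [-1.043  0.667  1.761  1.553  0.57   2.595]
1 50 -27 138 [-0.846  0.628  1.688  0.98   0.287 -2.824]
1 50 -27 190 None
1 50 -27 180 None
1 50 -35 138 [-0.801  0.627  1.691  0.741  0.181 -2.45 ]
1 50 -35 190 [-0.899  0.62   1.71   0.945  0.228 -2.727]
1 50 -35 180 None
1 50 -15 138 None
1 50 -15 190 None
1 50 -15 180 None
-1 30 -27 138 [-0.892  0.713  1.884  2.438  0.579 -1.174]
-1 30 -27 190 [-1.001  0.712  1.893  2.294  0.62
[... 237 characters left out ...]
931]
-1 40 -27 138 [-0.87   0.656  1.796  1.999  0.333 -0.715]
-1 40 -27 190 [-0.973  0.653  1.806  1.876  0.397 -0.668]
-1 40 -35 138 [-0.814  0.655  1.801  2.412  0.234 -0.987]
-1 40 -35 190 [-0.919  0.649  1.819  2.201  0.292 -0.853]
-1 40 -15 138 [-0.944  0.667  1.762  1.631  0.505 -0.55 ]
-1 40 -15 190 [-1.043  0.667  1.761  1.553  0.57  -0.546]
-1 50 -27 138 [-0.846  0.628  1.688  0.98   0.287  0.318]
-1 50 -27 190 [-0.942  0.623  1.7    1.049  0.343  0.176]
-1 50 -35 138 [-0.801  0.627  1.691  0.741  0.181  0.692]
-1 50 -35 190 [-0.899  0.62   1.71   0.945  0.228  0.414]
-1 50 -15 138 [-0.905  0.638  1.66   1.033  0.466  0.067]
-1 50 -15 190 [-0.999  0.637  1.664  1.04   0.525 -0.011]
```

Rear edge at lane y = +0.054 against 0.055 expected, so the carton is home. Now I find a joint path to the front of the dimmer with the tool tilted 30° below horizontal, and straddle one rib.

```bash
cat >> h.py <<'E'
def wp(ph,r,z,yaw=-27,k=.7,el=30,fl=1,lat=0):
    ex,ey=dim(np.radians(yaw));p=np.radians(ph)
    t=-np.sin(p)*ex+np.cos(p)*ey
    q=H+r*(np.cos(p)*ex+np.sin(p)*ey)+lat*t
    return [*q,z],tilt(np.radians(yaw+k*(ph-180)),np.radians(el),fl)
E
python3 - <<'E'
from h import *
from rig import *
np.set_printoptions(precision=3,suppress=True)
print(current_q())
print(np.array(solve_ik([.42,-.2,.42],down(np.radians(-30)))))
print(np.array(solve_ik([.42,-.2,.42],down(np.radians(150)))) if solve_ik([.42,-.2,.42],down(np.radians(150))) is not None else None)
for el in(30,35):
 for ph,r,z in((180,.22,.35),(180,.22,.12),(148,.1,.054),(148,.058,.054),(175,.058,.054),(203,.058,.054),(203,.1,.054)):
  print(el,ph,r,z,*[None if q is None else np.array(q) for q in (solve_ik(*wp(ph,r,z,el=el,fl=f)) for f in(1,-1))])
E
```

```text
[ 0.165  0.435  1.158 -0.005  1.557  0.316]
[-0.7    0.159  1.08   0.     1.903 -0.176]
None
30 180 0.22 0.35 None [-1.263 -0.076  1.898  1.075  0.776  0.179]
30 180 0.22 0.12 [-1.263  0.455  2.298  2.116  0.805  1.953] [-1.263  0.455  2.298  2.116  0.805 -1.188]
30 148 0.1 0.054 [-0.689  0.697  1.974  3.415  0.587  1.429] [-0.689  0.697  1.974  3.415  0.587 -1.713]
30 148 0.058 0.054 [-0.72   0.715  1.875  3.398  0.505  1.417] [-0.72   0.715  1.875  3.398  0.505 -1.725]
30 175 0.058 0.054 [-0.947  0.707  1.918  2.474  0.598  1.932] [-0.947  0.707  1.918  2.474  0.598 -1.209]
30 203 0.058 0.054 [-1.123  0.734  1.793  1.76   0.787  2.283] [-1.123  0.734  1.793  1.76   0.787 -0.858]
30 203 0.1 0.054 [-1.204  0.716  1.873  1.742  0.842  2.212] [-1.204  0.716  1.873  1.742  0.842 -0.93 ]
35 180 0.22 0.35 [-1.233 -0.073  1.835  0.899  0.807 -2.787] [-1.233 -0.073  1.835  0.899  0.807  0.355]
35 180 0.22 0.12 [-1.233  0.399  2.245  1.982  0.665  2.135] [-1.233  0.399  2.245  1.982  0.665 -1.006]
35 148 0.1 0.054 [-0.694  0.659  1.935  3.48   0.427  1.358] [-0.694  0.659  1.935  3.48   0.427 -1.783]
35 148 0.058 0.054 [-0.724  0.683  1.836  3.477  0.351  1.335] [-0.724  0.683  1.836  3.477  0.351 -1.807]
35 175 0.058 0.054 [-0.936  0.673  1.877  2.33   0.459  2.088] [-0.936  0.673  1.877  2.33   0.459 -1.053]
35 203 0.058 0.054 [-1.104  0.704  1.759  1.617  0.706  2.442] [-1.104  0.704  1.759  1.617  0.706 -0.7  ]
35 203 0.1 0.054 [-1.182  0.682  1.84   1.618  0.756  2.357] [-1.182  0.682  1.84   1.618  0.756 -0.784]
```

Run:
```python
from h import *
from rig import *
np.set_printoptions(precision=3,suppress=True)
command_gripper(.014)
reach([.40,-.2,.42],down(np.radians(-30)))
print(current_clock(),current_grip_width())
q=solve_ik(*wp(185,.20,.16)); print(np.array(q))
set_joints(q)
print(current_clock(),current_position(),current_ft_force())
w=camera("wrist");s=camera("scene");d=camera("side");cv2.imwrite("pics/w8.png",w["pixels"][:,:,::-1])
cv2.imwrite("pics/s8.png",cv2.resize(np.hstack([s["pixels"],d["pixels"]])[:,:,::-1],(800,300)))
```

```text
26.275 0.013595875283887528
[-1.285  0.355  2.163  1.805  0.752  2.286]
28.4083 [ 0.404 -0.351  0.16 ] [-0.12   0.36   0.745]
```

View pics/w8.png

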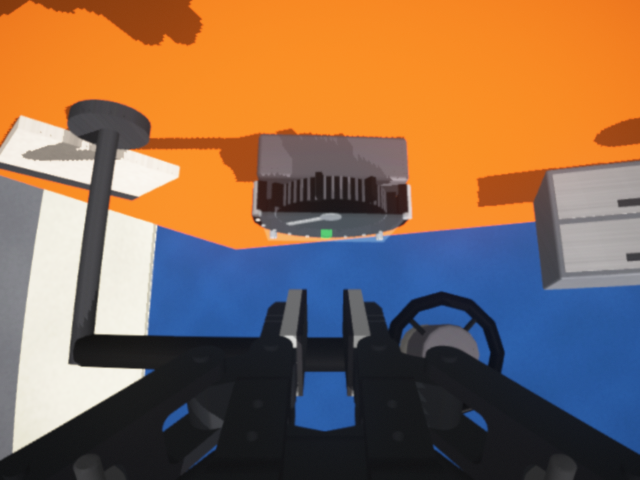

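View pics/s8.png

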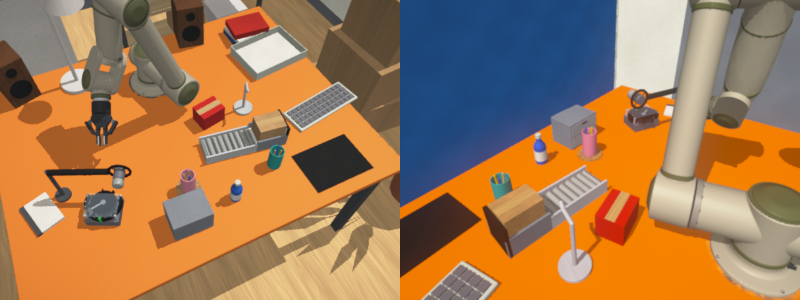

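The wrist view is upside down. It shows the wheel's front at (330,190), the pointer at (320,217) and the green mark at (326,234), with the boom bar above the fingers. I'll zoom in and compare with the predicted rib positions.

```bash
cat > ov.py <<'E'
from h import *
from rig import *
import sys
np.set_printoptions(precision=1,suppress=True)
w=camera("wrist");ex,ey=dim(np.radians(-27))
wa=float(sys.argv[1])
im=cv2.resize(w["pixels"][:,:,::-1],None,fx=4,fy=4,interpolation=cv2.INTER_CUBIC)
c=proj(w,[[*H,.064]])[0]
X=lambda a,r,z:[*(H+r*(np.cos(np.radians(a))*ex+np.sin(np.radians(a))*ey)),z]
for k in range(8):
    a=wa+22.5+45*k
    if 115<a%360<245:
        for z in(.044,.064):
            u=proj(w,[X(a,.061,z)])[0];cv2.circle(im,tuple((u*4).astype(int)),5,(0,255,0),1)
        print(a%360,u)
for X_,col in((X(0,.068,.068),(0,0,255)),(X(wa,.045,.064),(255,0,255)),(X(0,0,.064),(255,255,0))):
    u=proj(w,[X_])[0];cv2.circle(im,tuple((u*4).astype(int)),6,col,2)
x0=int(np.clip(c[0]*4-400,0,2560-800));y0=int(np.clip(c[1]*4-300,0,1920-600))
cv2.imwrite(sys.argv[2],im[y0:y0+600,x0:x0+800][::-1,::-1])
E
python3 ov.py -54 pics/o1.png
```

```text
148.5 [374.8 198.1]
193.5 [318.4 193.9]
238.5 [272.3 203.6]
```

View pics/o1.png

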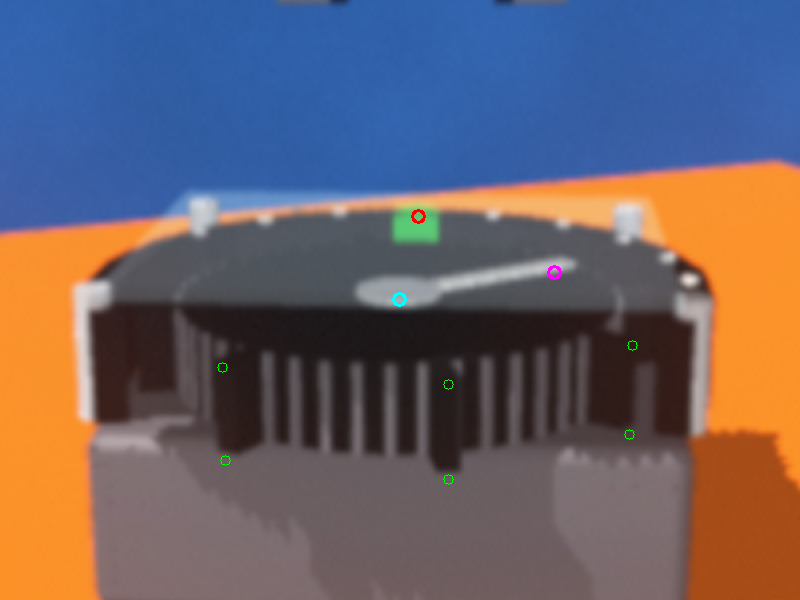

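The overlay agrees with the real ribs, pointer and green mark to about 2 px. The wheel is therefore at −54° (3 clicks below), and the two usable ribs are at 148.5° and 193.5°. First stroke: straddle the 193.5° rib and move it one click.

```bash
cat > stroke.py <<'E'
from h import *
from rig import *
import sys
np.set_printoptions(precision=3,suppress=True)
def enter(ph,z=.052):
    p,o=wp(ph,.115,z)
    try: servo_line(p,frame=o,v=.12)
    except MotionError as e: print("line fail",e); reach(p,o)
    p,o=wp(ph,.0585,z); print("in",servo_line(p,frame=o,v=.04,stop_force=5),current_position()-np.array(p),current_ft_force())
def push(a,b,n,z=.052):
    for ph in np.linspace(a,b,n+1)[1:]:
        p,o=wp(ph,.0585,z); r=servo_line(p,frame=o,v=.03,stop_force=12)
        print(round(ph,1),r,np.array(current_ft_force()),(np.array(current_position())-p)*1e3)
        if r: break
def out(ph,z=.052):
    p,o=wp(ph,.13,z); servo_line(p,frame=o,v=.12)
E
python3 - <<'E'
from stroke import *
for ph,r in((193.5,.115),(193.5,.0585),(204,.0585),(214,.0585),(214,.13),(166.5,.115)): print(ph,r,solve_ik(*wp(ph,r,.052)) is not None)
enter(193.5)
print(current_clock())
w=camera("wrist");cv2.imwrite("pics/w9.png",w["pixels"][::-1,::-1,::-1])
E
```

```text
193.5 0.115 True
193.5 0.0585 True
204 0.0585 True
214 0.0585 True
214 0.13 True
166.5 0.115 True
in False [-0. -0. -0.] [ 0.007 -0.373  0.12 ]
31.4833
```

View pics/w9.png

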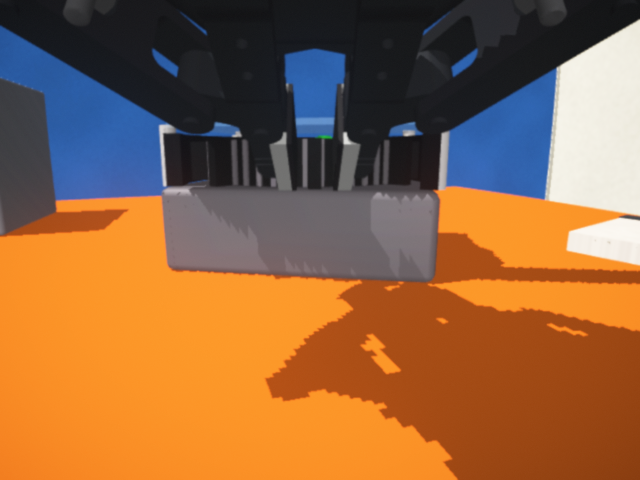

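The two fingertips, at (285,165) and (347,165), sit in front of the wheel with the dark rib between them at about (313,165), and there is no contact force. Pushing one click.

```bash
python3 - <<'E'
from stroke import *
push(193.5,214,4)
out(214)
print(current_clock())
E
python3 ov.py -36 pics/o2.png
python3 - <<'E'
from h import *
from rig import *
s=camera("scene");zoom(s,60,255,220,375,5,"pics/s9.png")
E
```

```text
198.6 False [ 0.034  0.087 -0.143] [-0.271 -0.328 -0.064]
203.8 False [-0.475  0.366  0.852] [-0.014 -0.081  0.033]
208.9 False [0.371 0.732 0.051] [0.066 0.104 0.044]
214.0 False [ 0.362  0.355 -0.425] [ 0.043  0.236 -0.03 ]
33.575
121.5 [447.5 335. ]
166.5 [428.5 336.4]
211.5 [352.7 337.4]
```

View pics/s9.png

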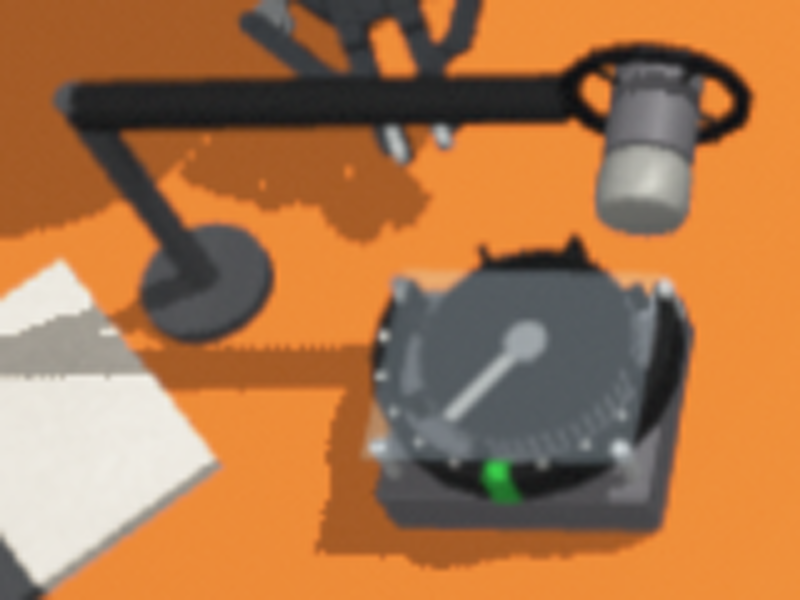

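View pics/o2.png

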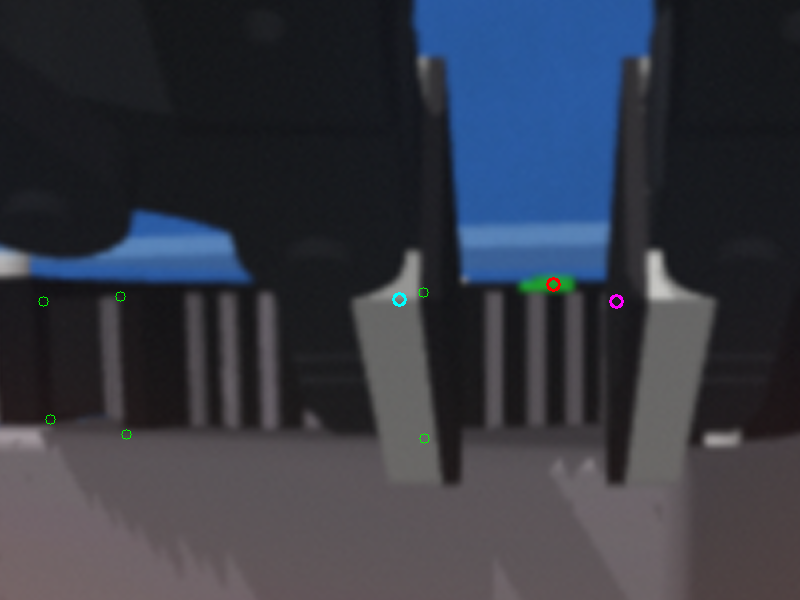

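```bash
cat > ptr.py <<'E'
import pickle,sys
from h import *
from rig import *
def ptr(tip):
    s,d=pickle.load(open("v0.pkl","rb"))
    W=lambda x,y:(60+x/5,255+y/5)
    v=onplane(s,[W(526,341),W(*tip)],.064);e=v[1]-v[0];g=onplane(s,[W(496,471)],.068)[0]-v[0]
    print("wheel deg",np.degrees(np.arctan2(e[1],e[0])-np.arctan2(g[1],g[0])))
E
python3 - <<'E'
from ptr import *
ptr((433,395));ptr((449,416))
from stroke import *
enter(166.5)
print(current_clock())
w=camera("wrist");cv2.imwrite("pics/w10.png",w["pixels"][::-1,::-1,::-1])
E
```

```text
wheel deg -52.987464460698746
wheel deg -36.072745994217875
in False [-0.  0. -0.] [-0.169 -0.988 -0.204]
36.6167
```

View pics/w10.png

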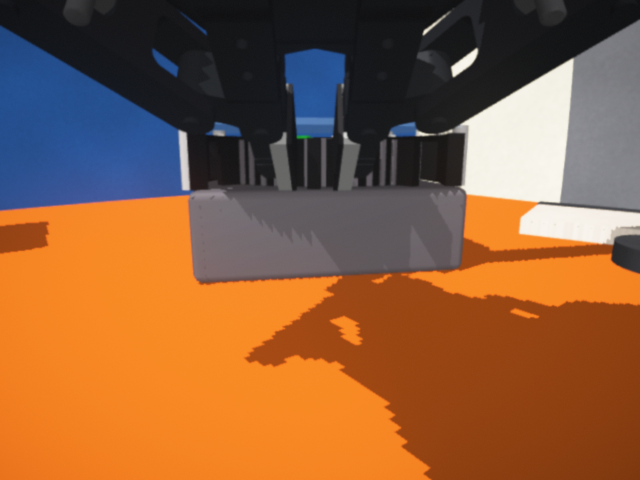

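One click done: the pointer measures −36°. The fingers now straddle the rib at 166.5°, which shows between them at about (315,165). Two clicks to go.

Run:
```python
from stroke import *
push(166.5,205,8)
out(205)
print(current_clock())
s=camera("scene");zoom(s,60,255,220,375,5,"pics/s10.png")
```

```text
171.3 False [0.031 1.617 0.197] [-0.344  0.007 -0.113]
176.1 False [ 0.365  0.032 -0.809] [-0.097 -0.358  0.087]
180.9 False [-0.528 -0.428 -0.98 ] [-0.015 -0.25   0.091]
185.8 False [-0.568  0.559 -0.53 ] [ 0.03  -0.091  0.094]
190.6 False [ 0.637  0.026 -0.624] [ 0.029  0.105 -0.013]
195.4 False [0.25  0.166 0.082] [ 0.064 -0.057  0.095]
200.2 False [-0.275  1.145  0.56 ] [ 0.068 -0.005  0.084]
205.0 False [-0.295  0.364 -0.564] [0.05  0.17  0.019]
39.9417
```

View pics/s10.png

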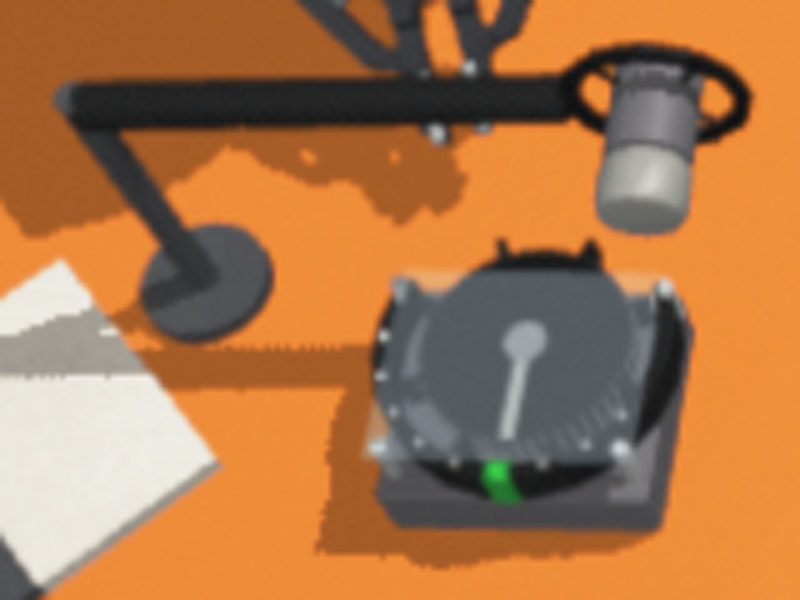

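The pointer (tip at crop (507,438)) now lies in line with the green mark (496,471). Final checks on everything.

Run:
```python
from ptr import *
ptr((507,438))
from stroke import *
p,o=wp(195,.2,.14); servo_line(p,frame=o,v=.12); hold(.3)
s=camera("scene");d=camera("side")
zoom(s,60,255,220,375,5,"pics/s11.png")
cv2.imwrite("pics/f.png",cv2.resize(np.hstack([s["pixels"],d["pixels"]])[:,:,::-1],(800,300)))
s0,d0=pickle.load(open("v0.pkl","rb"))
for n,a,b in(("s",s0,s),("d",d0,d)):
    for c in(a,b):
        m=mask(c,(105,150,60),(125,255,255)); m[:200]=0
        if n=="d": m[:, :205]=0; m[:,250:]=0
        k,l,st,ce=cv2.connectedComponentsWithStats(m);print(n,"bottle",st[1:][st[1:,4].argsort()[-1:]].tolist())
m=mask(s,(160,60,60),(179,255,255));k,l,st,ce=cv2.connectedComponentsWithStats(m);i=1+st[1:,4].argmax();print("holder",onplane(s,ce[i],.0585))
print(current_clock(),current_ft_force(),current_qd())
```

```text
wheel deg 0.6910488599046946
s bottle [[370, 296, 17, 16, 208]]
s bottle [[370, 296, 17, 16, 209]]
d bottle [[215, 224, 14, 17, 153]]
d bottle [[215, 224, 13, 16, 147]]
holder [[ 0.647 -0.091  0.058]]
41.5083 [ 0.327  0.333 -0.27 ] [-0.001 -0.002 -0.001 -0.     0.002  0.   ]
```

View pics/f.png

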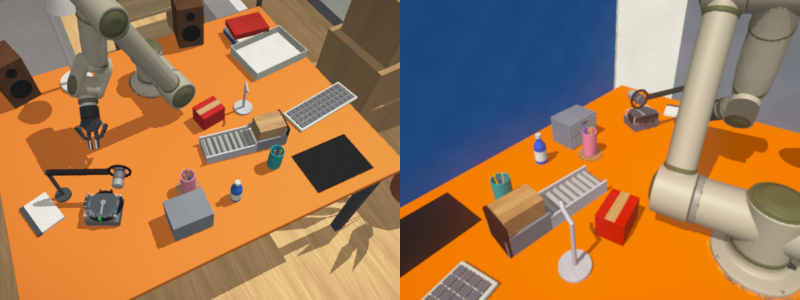

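View pics/s11.png

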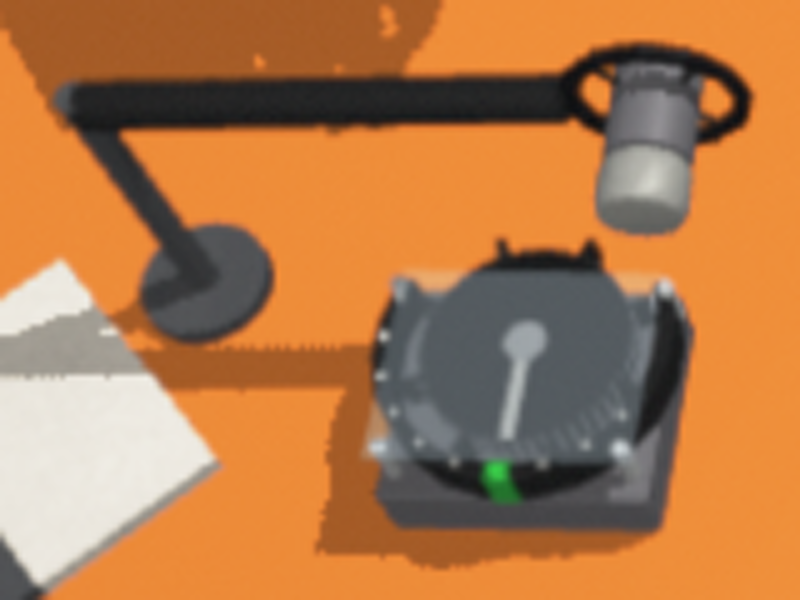

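The arm stands clear. The holder is on the coaster, the carton is home, the pointer is at the green mark, and the bottle and stand look unmoved. Handing in.

Run:
```python
from rig import *
print(sign_off())
```

```text
the job is handed in; nothing more can be done
None
```

All three steps are done in order, and I handed the job in at about 41.5 s of the 72 s allowed; the hand-in reports no verdict. No motion call failed.

- **Holder:** I took the pink holder out of the bay and set it down on the coaster, touching at the expected height. The last check put its centre about 1 mm from the coaster's centre in the scene view. Right after release, the side view put it about 4 mm off (limit 22 mm). It looks upright in both views.
- **Carton:** I pushed it home between the rails without lifting it. A second push of 12 N did not move it, and its rear edge measured 0.053 to 0.054 m along the lane, against 0.055 m when fully home.
- **Dimmer:** I rolled the wheel three clicks in two strokes, passing under the boom with the tool tilted. The pointer measures 0.7° from the green mark (limit about 4.6°).
- **Clearances:** The robot stands clear of everything and the arm is still. The bottle is at the same pixels as at the start, and the headphone stand looks unmoved (checked by eye only). I felt no contact with the boom or the drawers.

Two measurements disagreed along the way. Read as 112 mm above the bay floor, the panel height gave inconsistent positions between views; triangulation showed its top is 112 mm above the desk. The carton's top triangulated about 3 mm low, close to the stated calibration error of about 2 mm.

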